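# Check the soak pot, close it with the nested lids, lift off the dust cover

## Robot

A 6-joint arm with a two-finger parallel gripper is mounted at the origin on the work surface. World frame = base frame: x ahead of the robot, y to its left, z up, the work surface at z = 0. Lengths are in m, angles in rad, forces in N, time in s.
With the tool pointing down it reaches from about 0.375 to 0.975 m from the base axis. Payload 3.8 kg.
Tool frame: the origin (TCP) lies on the mounting face of the last link; the fingertips stand 173 mm ahead of it and the grasp point (between the pads) lies 155 mm ahead of it; z points along the fingers, y is the line along which they close (so a half turn about z gives the same grasp; the last joint's range is limited). The gripper opens to 85 mm and grips with 20 to 120 N. Pads are 22 mm wide; open, the fingers measure 114 mm over their backs; the gripper's body (76 mm by 85 mm) begins 54 mm behind the grasp point. The pads swing forward as they close: fully open they stand 13 mm farther back than shut.
Start: joints at [-1.17, 0.264, 1.604, -0, 1.274, -0.037], TCP at [0.286, -0.611, 0.405] pointing down, gripper open.
Joint ranges: [-2.63, 2.63], [-0.94, 2.18], [0.31, 2.57], [-1.31, 4.45], [0, 2.66], [-2.55, 2.55]. Speed limits (rad/s): [2.57, 2.57, 3.14, 3.14, 3.14, 3.14].

## Interface

Orientations are given as a rotation vector (axis times angle).
In Python, from workcell import bot gives the robot as it stands.
- The arm moves only by the tool drive_tool, never from a script. Its argument "increments" is a list of rows, each an object with "delta_pos": the shift along the tool's x, y, z in mm, a list of three; "turn": the turn about the tool's z in rad; "jaw": the opening, from -1 (shut) to 1 (fully open). A call has 1 to 8 rows; each row shifts and turns the commanded pose from where the row before left it, along the tool's axes as they then stand; what a row does not reach is not made up. A row lasts 1/12 s, in which the tool goes at most 41.7 mm and 7.16 degrees, less where a joint would pass 70% of its speed; a pose out of reach is approached as far as the arm can. A call is refused whole if a number of a shift passes 41.7 or a number of a turn 0.125, either way. A call with a gripper value outside its range is refused whole. The fingers move at their own pace and stop on an object; "grip_force" is the grip in N (left out, the last holds). Time passes only in rows, so rows that do not move let the fingers close. It gives the time, the measured TCP pose, the force, the opening and the grip force at its end, in the units of the state.
- bot.read_state(): the state, without advancing time (a new reading comes with each control period).
- bot.read_camera(name): name is "scene" or "top"; returns a dict with "pixels" (400x640x3 uint8, red, green, blue), "fovy" (degrees; the focal length in pixels is half the picture's height over the tangent of half this angle, whatever the lens; pixels are square), "cx", "cy" (the principal point, pixels), "k1" (the pictures are not rectified: a ray, as slopes to the right and down, at radius r is drawn at 1 + k1 r^2 times it, then the intrinsics apply), "camera_from_world" (4x4, takes a point from world to camera coordinates). Camera axes: x right, y down, z forward; pixel columns grow to the right and rows downward; lengths in m; the calibration is good to about 2 mm. A picture is of the moment at which its call begins. There is no depth.
- bot.finish_job(): hands the job in; it is judged then, once.
The state is a dict: "time": time; "q": joint angles; "joint_vel": joint speeds; "joint_torque": joint torques, N m; "tool_pos": TCP position; "tcp_rot": TCP orientation; "wrist_force": force on the tool from outside, world axes, zero at the start; "torque": the same for the moment, N m; "width": opening from 0.0 (shut) to 1.0 (fully open); "grip_force": force on a finger pad.
Only numpy, scipy, OpenCV 4.12 (cv2) and the standard library are available. Lean on these libraries where they do the work, as an engineer would, in place of code of your own. Each camera call takes 0.05 s, during which the arm holds its last target. There are 200 camera calls.

## Task

Show me that the steel nozzle-soak pot is empty: tilt it by its bar handle to 45 degrees away from you, keep it there for a second and bring it back level. Then carry the nested lid set over by the inner lid's knob, lower it until the inner lid is fully seated on the pot, and let go. Last, grip the black dust cover by its collar and lift it alone until it is wholly clear of the knob, leaving the inner lid seated and undisturbed, and finish still holding the cover level above the pot; leave the bottle, wedge and nozzle where they stand.

Things in the scene. Friction and masses are not known exactly. Their poses are not given: they have to be found in the camera images.
- stand: Dark steel stand of the tilting pot, fixed to the bench: base plate 170 x 150 x 10 mm and two uprights (to 90 mm height, outer faces 144 mm apart) at its +y and -y sides that carry the pot. Origin: centre of the base's underside; z up; its -x axis points to the side where the pot's bar handle is (roughly to the robot).
- pot (a joint): Tilt of the pot in rad about its horizontal hinge (along the stand's y axis). 0 = level, against a stop; grows as the handle is raised and the mouth tips to the stand's +x, away from the robot (45 degrees = 0.785); stop at 1.2. Hinge friction about 0.3 N m (3 N at the handle): it stays where it is left. It may start a little off level.
- pot_hinge (a point): Point on the hinge axis at the pot's centre line, 78 mm above the bench; the pot's bottom is 45 mm below it and its rim 35 mm above it when level.
- pot_mouth (a point): Centre of the pot's mouth in the plane of its rim (113 mm above the bench when level). The pot is an open round steel pot, outside 96 mm across, inside 88 mm, 80 mm deep. The point's z is the pot's own axis, its x points away from the handle.
- pot_handle (a point): Middle of the pot's bar handle, a round steel bar 10 mm thick along the stand's y axis, 62 mm free between its two rods to the pot. When level it is 105 mm from the hinge axis to the stand's -x and 25 mm above it (103 mm above the bench), 52 mm clear of the pot. The bar can turn between gripping fingers, so the tool may stay vertical through the arc.
- lid_rest: Grey plastic ring-shaped cup fixed to the bench, 96 mm across outside, 88 mm inside, 30 mm high, on which the nested lid set starts. Origin: centre of its underside.
- inner_lid: Inner lid, steel, about 160 g. Origin: centre of its flange's underside, the face that sits on a rim; z up. Flange 100 mm across, 8 mm thick; below it a bevelled plug 80 mm across, 8 mm deep; in the middle an upright knob. Lifting it by the knob carries the cover along, which just rests on the flange. Seated on the pot its origin is at the pot's mouth point.
- knob_top (a point): Centre of the top of the inner lid's knob, 74 mm above the inner lid's origin. The knob is a round steel stem 18 mm across with a head 24 mm across and 6 mm thick. It stands up through the cover's central hole; when nested its upper 32 mm show above the cover's collar, and there it is gripped.
- cover: Outer lid: round black plastic dust cover, about 110 g, lying loosely on the inner lid's flange (about 3 mm side play). Origin: centre of the underside of its top plate, 8 mm above the inner lid's origin when nested; z up. 115 mm across, plate 4 mm thick, a skirt down to 7 mm below the origin, in the middle an upright collar.
- collar_top (a point): Centre of the upper edge of the cover's collar, 34 mm above the cover's origin: an upright round tube round the central hole, outside 52 mm, inside 44 mm across, standing 30 mm above the plate. It is the cover's grip. When nested the knob stands up inside it and ends 32 mm above this point.
- dropper_bottle: Closed glass dropper bottle standing upright, 34 mm across, 96 mm high; bystander. Origin: centre of underside.
- wedge: Green silicone wheel wedge, 110 x 60 x 45 mm, with a sloping side; bystander. Origin: centre of underside.
- nozzle: Stainless steel spray nozzle standing on its wide end, 36 mm across, 65 mm high; bystander. Origin: centre of underside.
There are look-alikes about, which are no part of the job. What is shaped like the inner_lid but yellow is not meant. Several things have the shape of the stand; the one meant has the colours described above.

How it is judged:
On the way, in this order (a step that is already met when the one before it is completed fails the run):
1. the pot is kept tilted at 45 degrees (within 7 degrees) (value of joint pot between 0.663 and 0.907 rad), for 0.7 s.
2. the pot is back level (within 3 degrees) (value of joint pot below 0.052 rad), for 0.2 s.
3. the nested lid set is seated on the level pot, cover on the inner lid, and let go (horizontal distance between inner_lid and pot_mouth below 0.007 m and z of inner_lid in the frame of pot_mouth between -0.004 and 0.004 m and angle between inner_lid's own z axis and vertical below 0.06 rad and value of joint pot below 0.052 rad and z of cover in the frame of inner_lid below 0.012 m and contact force between the fingers and inner_lid below 0.05 N), for 0.2 s.
At the end, for the whole second after the job is handed in: Pot level within 3 degrees; inner lid seated on it (7 mm sideways, 4 mm in height, 3.4 degrees) and at rest; cover held by the fingers alone, above the pot within 60 mm sideways, level within 11 degrees, still, its origin at least 82 mm above the inner lid's, not touching it (horizontal distance between inner_lid and pot_mouth below 0.007 m and z of inner_lid in the frame of pot_mouth between -0.004 and 0.004 m and angle between inner_lid's own z axis and vertical below 0.06 rad and value of joint pot below 0.052 rad and linear speed of inner_lid below 0.02 m/s and z of cover in the frame of inner_lid above 0.082 m and horizontal distance between cover and pot_mouth below 0.06 m and angle between cover's own z axis and vertical below 0.2 rad and linear speed of cover below 0.03 m/s and contact force between the fingers and cover above 1 N and contact force between each of cover, the fingers and inner_lid below 0.05 N); the arm keeps its last pose, push and grip.
It fails at once if the cover was parted from the inner lid while the inner lid was not properly seated on the pot (z of cover in the frame of inner_lid above 0.018 m and not (horizontal distance between inner_lid and pot_mouth below 0.007 m and z of inner_lid in the frame of pot_mouth between -0.004 and 0.004 m and angle between inner_lid's own z axis and vertical below 0.06 rad)).
It fails at once if the lid set was dropped onto the pot instead of being lowered (horizontal distance between inner_lid and pot_mouth below 0.04 m and z of inner_lid in the frame of pot_mouth above 0.015 m and contact force between the fingers and inner_lid below 0.05 N).
It fails at once if the dropper bottle was knocked over or pushed away (distance of dropper_bottle from where it was at the start of the episode above 0.025 m or angle between dropper_bottle's own z axis and vertical above 0.3 rad).
It fails at once if the wheel wedge was knocked over or pushed away (distance of wedge from where it was at the start of the episode above 0.025 m or angle between wedge's own z axis and vertical above 0.3 rad).
It fails at once if the spray nozzle was knocked over or pushed away (distance of nozzle from where it was at the start of the episode above 0.025 m or angle between nozzle's own z axis and vertical above 0.3 rad).
It also fails if it takes over 61 s, if anything falls off the work surface, if the arm or the gripper's body presses on something with over 40 N, if the wrist force passes 120 N, or if a joint passes its speed limit or range.

## Working session

There is one attempt and no reset: what is moved stays moved. The work goes in short steps, Python scripts to look and compute and a tool call to move; the robot and the scene stay as the last step left them, time stands still between calls to the robot, and variables do not carry over. Pictures are saved under pics/ and viewed, at most 10 in all, crops included, and the job is handed in when it is done.

Besides the shell and the picture viewer there is one more tool, called by a JSON object that holds its "method" and its "body", one argument or row to a line. drive_tool: Moves the arm, as the interface text tells. Its arguments: {"type":"object","properties":{"increments":{"type":"array"},"grip_force":{"type":"number"}},"required":["increments"]}

```bash
mkdir -p pics
cat > h.py <<'E'
import numpy as np, cv2
from workcell import bot
def cam(n):
    c=bot.read_camera(n); p=c["pixels"]; c["f"]=p.shape[0]/2/np.tan(np.radians(c["fovy"])/2); return c
def ray(c,u,v):
    d=np.array([(u-c["cx"])/c["f"],(v-c["cy"])/c["f"]]); s=d.copy()
    for _ in range(20): s=d/(1+c["k1"]*(s@s))
    M=np.array(c["camera_from_world"]); R,t=M[:3,:3],M[:3,3]
    return -R.T@t, R.T@np.array([s[0],s[1],1])
def onz(c,u,v,z):
    o,d=ray(c,u,v); return o+d*(z-o[2])/d[2]
def proj(c,P):
    M=np.array(c["camera_from_world"]); q=M[:3,:3]@np.array(P)+M[:3,3]; s=q[:2]/q[2]
    s=s*(1+c["k1"]*(s@s)); return s*c["f"]+[c["cx"],c["cy"]]
def two(c1,p1,c2,p2):
    o1,d1=ray(c1,*p1); o2,d2=ray(c2,*p2)
    k=np.linalg.lstsq(np.c_[d1,-d2],o2-o1,rcond=None)[0]
    a,b=o1+k[0]*d1,o2+k[1]*d2; return (a+b)/2,np.linalg.norm(a-b)
def save(n,im): cv2.imwrite("pics/"+n,cv2.cvtColor(np.ascontiguousarray(im),cv2.COLOR_RGB2BGR))
E
python3 - <<'E'
from h import *
for n in("scene","top"):
    c=cam(n); save(n+"0.png",c["pixels"]); M=np.array(c["camera_from_world"]); print(n,c["f"],c["k1"],-M[:3,:3].T@M[:3,3],M[:3,:3].round(2).tolist())
s=bot.read_state(); print(s)
E
```

```text
scene 482.9998970492902 -0.0681240822992155 [ 1.24677907 -0.84391892  0.70994564] [[0.76, 0.65, -0.02], [0.35, -0.42, -0.84], [-0.55, 0.63, -0.55]]
top 363.11411813440867 -0.019317396898304487 [ 0.55820678 -0.11918651  0.96757326] [[-0.03, -1.0, -0.02], [-1.0, 0.03, -0.02], [0.02, 0.02, -1.0]]
{'time': 0.1, 'q': array([-1.16991925e+00,  2.64709113e-01,  1.60527010e+00, -3.31591822e-06,
        1.27371011e+00, -3.69231410e-02]), 'joint_vel': array([-0.00029222, -0.00164676, -0.00414378, -0.00075493,  0.00260646,
        0.00083845]), 'joint_torque': array([ 1.24863277e-04, -5.16708827e+01, -3.68589914e+01, -2.41230300e-04,
        6.23843705e-03, -1.43152783e-05]), 'tool_pos': array([ 0.28602507, -0.61105429,  0.40344742]), 'tcp_rot': array([-3.06461181e+00, -6.81769867e-01,  6.00529440e-04]), 'wrist_force': array([-0.41849519, -0.03069602,  0.40377264]), 'torque': array([ 0.03042728,  0.01585594, -0.00298502]), 'grip_force': 0.0, 'width': 0.9983669124266479}
```

View pics/scene0.png

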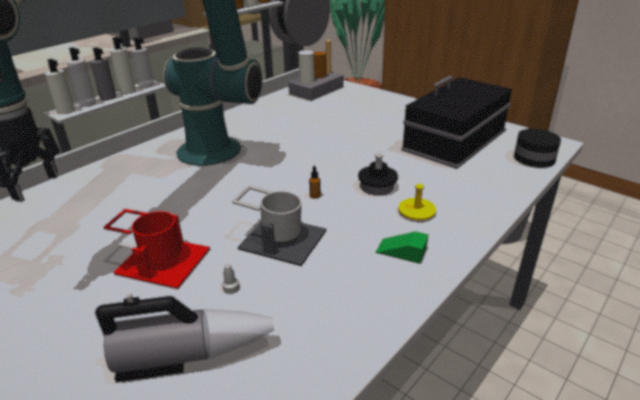

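View pics/top0.png

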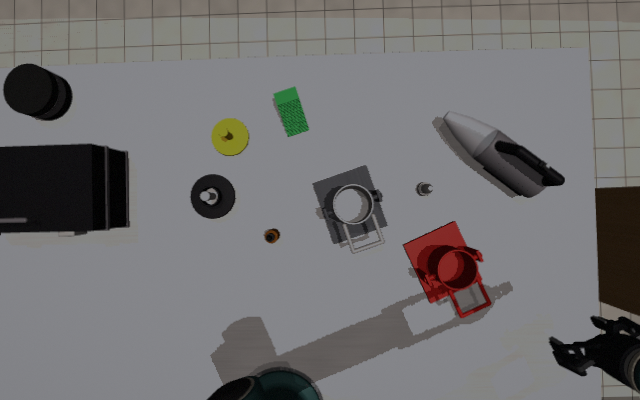

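Top view: the steel-grey pot is at (352,204), with its bar handle at about (367,247). The look-alike is the red pot at (457,268). The black lid set with a steel knob is at (212,196), and its look-alikes are the yellow lid at (230,137) and the black drum at (38,92). In the scene view the pot is at (281,215), the lid set at (378,175), the red pot at (157,240) and the yellow lid at (417,205). By the description I choose the grey pot and the black lid set, and will check them in one close crop.

Run:
```python
from h import *
t=cam("top");s=cam("scene")
def crop(c,x,y,w,h,k): return cv2.resize(c["pixels"][y:y+h,x:x+w],(w*k,h*k),interpolation=cv2.INTER_CUBIC)
a=crop(t,300,155,100,100,4); b=crop(t,180,165,70,70,4); d=crop(s,225,170,110,95,4)
e=crop(s,345,145,70,60,4)
im=np.zeros((600,800,3),np.uint8)
im[:300,:400]=cv2.resize(crop(t,300,160,100,100,4),(400,400))[:300+100][50:350] if 0 else crop(t,300,163,100,75,4)
im[300:,:400]=crop(t,300,193,100,75,4); im[:280,400:680]=b; im[280:520,400:680]=e
im2=crop(s,225,170,110,95,5)
save("crop1.png",im); save("crop2.png",im2)
# masks
hsv=cv2.cvtColor(t["pixels"],cv2.COLOR_RGB2HSV)
m=((hsv[...,2]<60)).astype(np.uint8); 
n,l,st,ce=cv2.connectedComponentsWithStats(m)
for i in range(1,n):
    if st[i,4]>60: print("dark",st[i],ce[i].round(1))
l0=t["pixels"][196,212],t["pixels"][204,331]; print(l0)
```

```text
dark [   4   64   68   57 2902] [37.1 92.2]
dark [446 123  90  75 947] [498.  171.5]
dark [ 494  140   71   47 1435] [528.3 163.9]
dark [    0   144   129    91 10820] [ 63.3 188. ]
dark [ 191  174   44   45 1325] [213.1 196.2]
dark [421 184   9  10  67] [424.8 188.3]
dark [322 186  22  57 472] [331.9 211.7]
dark [342 186  30  36 170] [362.4 197.7]
dark [ 595  187   45  128 5147] [618.7 246.5]
dark [369 190  12  20 101] [375.4 197.3]
dark [357 217  17  17 121] [364.6 225.9]
dark [266 233   9   9  65] [269.9 236.9]
dark [427 246  30  37 369] [436.9 259.1]
dark [464 247  13   8  61] [470.3 250.2]
dark [444 252  32  36 493] [464.5 272.9]
dark [416 268  11  13  62] [421.1 273.8]
dark [ 550  316   90   77 3717] [605.  351.1]
dark [ 207  367  114   33 2463] [267.2 386.2]
(array([40, 38, 37], dtype=uint8), array([33, 33, 36], dtype=uint8))
```

View pics/crop1.png

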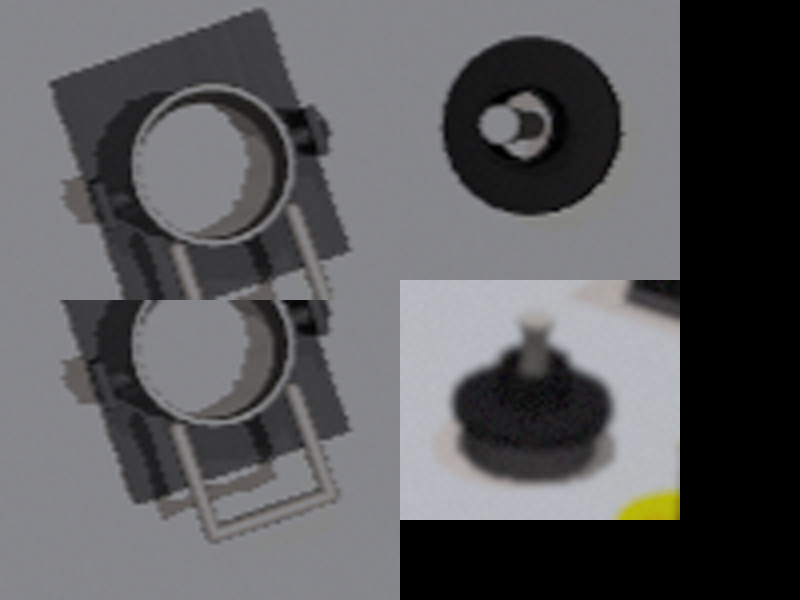

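View pics/crop2.png

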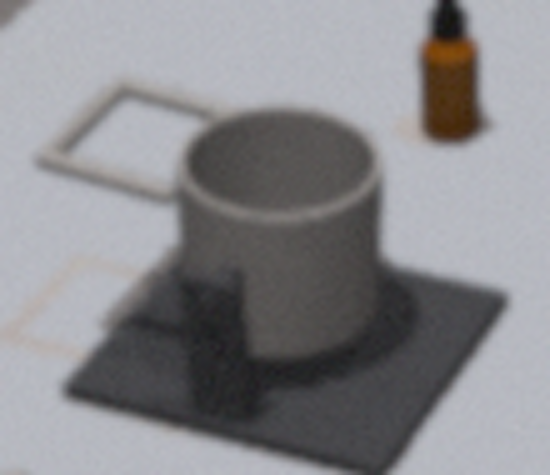

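The crops confirm the choices: the grey pot on the dark stand, rim centre near top (352.9,203.6), bar ends at top (352.6,251.5) and (383.2,241.1), and the black cover with a steel knob, head at top (204.2,195.9).

Run:
```python
from h import *
t=cam("top");s=cam("scene")
r=onz(t,352.9,203.6,.113);print("rim",r, "scene proj",proj(s,r))
for a,b in(((352.6,251.3),(249.6,187)),((383.2,241.1),(233.6,201.6))):
    print("bar end",two(t,a,s,b), onz(t,*a,.103))
b=onz(t,367.9,246.4,.103);print("bar@.103",b, np.linalg.norm((b-r)[:2]))
print("cover",onz(t,212.8,195.8,.042),"knob",onz(t,204.2,195.9,.104),two(t,(204.2,195.9),s,(378.4,154.2)))
for n,p,z in(("bottle",(272,236),.09),("nozzle",(425,188),.06),("wedge",(292,112),.03)):print(n,onz(t,*p,z))
# stand corners from crop
C=[onz(t,300+(x+.5)/4-.5,163+(y+.5)/4-.5,.010) for x,y in((265,8),(50,82),(350,250),(138,382))]
print(np.round(C,4), np.mean(C,0))
print(np.degrees(np.arctan2(*(C[0]-C[2])[[1,0]])),np.degrees(np.arctan2(*(C[1]-C[3])[[1,0]])), np.degrees(np.arctan2(*(C[1]-C[0])[[1,0]]))-90)
from scipy.spatial.transform import Rotation as R
q=bot.read_state();print(R.from_rotvec(q["tcp_rot"]).as_matrix().round(3))
```

```text
rim [ 0.54710413 -0.19612429  0.113     ] scene proj [280.69128819 200.15123719]
bar end (array([ 0.43445039, -0.19278582,  0.10488586]), np.float64(0.00047710000975027437)) [ 0.43401011 -0.19311943  0.103     ]
bar end (array([ 0.45750801, -0.26470181,  0.10707599]), np.float64(0.0019407438984901083)) [ 0.45634975 -0.26611645  0.103     ]
bar@.103 [ 0.44471773 -0.22961756  0.103     ] 0.10772545603484932
cover [0.57558309 0.15577838 0.042     ] knob [0.5747333  0.15818414 0.104     ] (array([0.57435922, 0.15896299, 0.10027577]), np.float64(0.0011901132022485948))
bottle [ 0.47359474 -0.00075984  0.09      ]
nozzle [ 0.58046095 -0.38111482  0.06      ]
wedge [ 0.78815223 -0.05255603  0.03      ]
[[ 0.6475 -0.2425  0.01  ]
 [ 0.6026 -0.0996  0.01  ]
 [ 0.487  -0.2934  0.01  ]
 [ 0.4039 -0.1521  0.01  ]] [ 0.53523539 -0.19690212  0.01      ]
17.611223343087612 14.820774161447954 17.436953311017106
[[ 0.906  0.424 -0.   ]
 [ 0.424 -0.906  0.001]
 [ 0.    -0.001 -1.   ]]
```

{"method": "drive_tool", "body": {
  "increments": [
    {"delta_pos":[25.5,-23.2,0],"turn":0,"jaw":1},
    {"delta_pos":[25.5,-23.2,0],"turn":0,"jaw":1},
    {"delta_pos":[25.5,-23.2,0],"turn":0,"jaw":1},
    {"delta_pos":[25.5,-23.2,0],"turn":0,"jaw":0.2},
    {"delta_pos":[25.5,-23.2,0],"turn":0,"jaw":0},
    {"delta_pos":[25.5,-23.2,0],"turn":0,"jaw":0},
    {"delta_pos":[25.5,-23.2,0],"turn":0,"jaw":0},
    {"delta_pos":[25.5,-23.2,0],"turn":0,"jaw":0}
  ],
  "grip_force": 30
}}

```text
time: 0.97
tool_pos: [0.3925, -0.3551, 0.4048]
tcp_rot: [3.066, 0.682, 0.0]
wrist_force: [0.3, -0.5, -1.2]
width: 0.502
grip_force: 0.0
```

{"method": "drive_tool", "body": {
  "increments": [
    {"delta_pos":[25.5,-23.2,0],"turn":0,"jaw":0},
    {"delta_pos":[25.5,-23.2,0],"turn":0,"jaw":0},
    {"delta_pos":[25.5,-23.2,0],"turn":0,"jaw":0},
    {"delta_pos":[25.5,-23.2,0],"turn":0,"jaw":0},
    {"delta_pos":[0,0,0],"turn":-0.12,"jaw":0},
    {"delta_pos":[0,0,0],"turn":-0.12,"jaw":0},
    {"delta_pos":[0,0,0],"turn":-0.12,"jaw":0},
    {"delta_pos":[0,0,0],"turn":-0.12,"jaw":0}
  ]
}}

```text
time: 1.63
tool_pos: [0.4454, -0.2289, 0.4048]
tcp_rot: [2.811, 1.401, 0.0]
wrist_force: [0.7, -0.3, 0.7]
width: 0.497
grip_force: 0.0
```

{"method": "drive_tool", "body": {
  "increments": [
    {"delta_pos":[0,0,0],"turn":-0.12,"jaw":0},
    {"delta_pos":[0,0,0],"turn":-0.12,"jaw":0},
    {"delta_pos":[0,0,0],"turn":-0.12,"jaw":0},
    {"delta_pos":[0,0,0],"turn":-0.12,"jaw":0},
    {"delta_pos":[0,0,0],"turn":-0.12,"jaw":0},
    {"delta_pos":[0,0,0],"turn":-0.12,"jaw":0},
    {"delta_pos":[0,0,0],"turn":-0.12,"jaw":0},
    {"delta_pos":[0,0,0],"turn":-0.12,"jaw":0}
  ]
}}

```text
time: 2.3
tool_pos: [0.4452, -0.2294, 0.4048]
tcp_rot: [1.848, 2.54, 0.0]
wrist_force: [-0.8, 0.1, -0.1]
width: 0.498
grip_force: 0.0
```

```bash
cat >> h.py <<'E'
from scipy.spatial.transform import Rotation as Ro
def go(P):
    "tool-axis mm from the measured TCP to put TCP at P"
    s=bot.read_state(); R=Ro.from_rotvec(s["tcp_rot"]).as_matrix()
    y=np.degrees(np.arctan2(R[1,1],R[0,1]))
    print("t",round(s["time"],2),"pos",s["tool_pos"].round(4),"yaw y",y.round(2),"tz",R[:,2].round(3),"F",s["wrist_force"].round(1),"w",round(s["width"]*85,1),"g",s["grip_force"].round(1),"->",(R.T@(np.array(P)-s["tool_pos"])*1000).round(1))
E
python3 -c "
from h import *
go((.4447,-.2296,.258))
c=cam('scene');save('s1.png',c['pixels'])"
```

```text
Traceback (most recent call last):
  File "h.py", line 25, in go
    print("t",round(s["time"],2),"pos",s["tool_pos"].round(4),"yaw y",y.round(2),"tz",R[:,2].round(3),"F",s["wrist_force"].round(1),"w",round(s["width"]*85,1),"g",s["grip_force"].round(1),"->",(R.T@(np.array(P)-s["tool_pos"])*1000).round(1))
                                                                                                                                                                   ^^^^^^^^^^^^^^^^^^^^^
AttributeError: 'float' object has no attribute 'round'
```

{"method": "drive_tool", "body": {
  "increments": [
    {"delta_pos":[0,0,24],"turn":0,"jaw":0},
    {"delta_pos":[0,0,24],"turn":0,"jaw":0},
    {"delta_pos":[0,0,24],"turn":0,"jaw":0},
    {"delta_pos":[0,0,24],"turn":0,"jaw":0},
    {"delta_pos":[0,0,20],"turn":0,"jaw":0},
    {"delta_pos":[0,0,15],"turn":0,"jaw":0},
    {"delta_pos":[0,0,10],"turn":0,"jaw":0},
    {"delta_pos":[0,0,4],"turn":0,"jaw":0}
  ]
}}

```text
time: 2.97
tool_pos: [0.4446, -0.2291, 0.258]
tcp_rot: [-1.854, -2.533, 0.0]
wrist_force: [-0.3, -0.9, -0.4]
width: 0.498
grip_force: 0.0
```

```bash
sed -i 's/s\["grip_force"\].round(1)/round(s["grip_force"],1)/' h.py
python3 -c "
from h import *
go((.4447,-.2296,.258))
c=cam('scene');t=cam('top')
im=np.hstack([cv2.resize(c['pixels'][140:260,200:340],(420,360),interpolation=2),cv2.resize(t['pixels'][150:270,300:420],(360,360),interpolation=2)]);save('s1.png',im)"
```

```text
t 2.97 pos [ 0.4446 -0.2291  0.258 ] yaw y 17.59 tz [-0.002  0.001 -1.   ] F [-0.3 -0.9 -0.4] w 42.4 g 0.0 -> [-0.5 -0.1 -0. ]
```

View pics/s1.png

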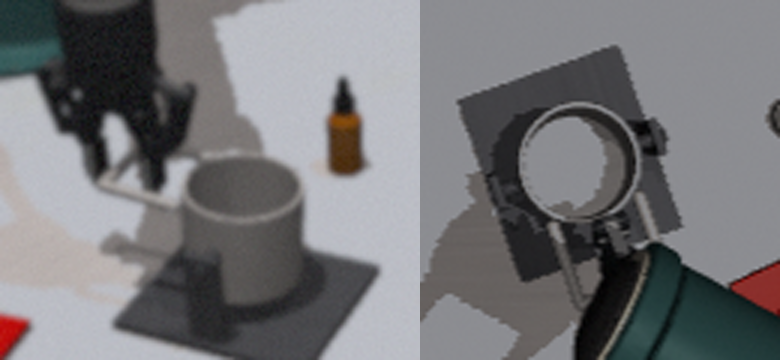

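The fingers straddle the bar (scene crop around (120,175)), one on each side, clear of the pot. I'll close on it.

{"method": "drive_tool", "body": {
  "increments": [
    {"delta_pos":[0,0,0],"turn":0,"jaw":-1},
    {"delta_pos":[0,0,0],"turn":0,"jaw":-1},
    {"delta_pos":[0,0,0],"turn":0,"jaw":-1},
    {"delta_pos":[0,0,0],"turn":0,"jaw":-1},
    {"delta_pos":[0,0,0],"turn":0,"jaw":-1},
    {"delta_pos":[0,0,0],"turn":0,"jaw":-1}
  ],
  "grip_force": 35
}}

```text
time: 3.57
tool_pos: [0.4456, -0.2299, 0.2607]
tcp_rot: [1.854, 2.534, -0.0]
wrist_force: [-1.9, -1.2, 2.3]
width: 0.103
grip_force: 34.2
```

```bash
python3 -c "
from h import *
go((.4447,-.2296,.258))
p=lambda a:np.array([-105*np.cos(a)+25*np.sin(a),105*np.sin(a)+25*np.cos(a)])
A=np.linspace(0.02,.785,13);P=np.array([p(a) for a in A]);print(np.diff(P,axis=0).round(1).tolist(),P[-1]-P[0])"
```

```text
t 3.57 pos [ 0.4456 -0.2299  0.2607] yaw y 17.6 tz [ 0.001 -0.001 -1.   ] F [-1.9 -1.2  2.3] w 8.8 g 34.2 -> [ 0.6 -0.8  2.7]
[[1.9, 6.6], [2.4, 6.5], [2.8, 6.3], [3.2, 6.1], [3.5, 5.9], [3.9, 5.7], [4.3, 5.4], [4.6, 5.1], [4.9, 4.8], [5.2, 4.5], [5.5, 4.2], [5.7, 3.8]] [47.8738953  64.80649058]
```

{"method": "drive_tool", "body": {
  "increments": [
    {"delta_pos":[0,1.9,-6.6],"turn":0,"jaw":-1},
    {"delta_pos":[0,2.4,-6.5],"turn":0,"jaw":-1},
    {"delta_pos":[0,2.8,-6.3],"turn":0,"jaw":-1},
    {"delta_pos":[0,3.2,-6.1],"turn":0,"jaw":-1},
    {"delta_pos":[0,3.5,-5.9],"turn":0,"jaw":-1},
    {"delta_pos":[0,3.9,-5.7],"turn":0,"jaw":-1},
    {"delta_pos":[0,0,0],"turn":0,"jaw":-1}
  ]
}}

```text
time: 4.15
tool_pos: [0.4629, -0.2244, 0.2971]
tcp_rot: [1.854, 2.534, 0.0]
wrist_force: [2.9, -1.7, -0.9]
width: 0.101
grip_force: 34.6
```

{"method": "drive_tool", "body": {
  "increments": [
    {"delta_pos":[0,4.3,-5.4],"turn":0,"jaw":-1},
    {"delta_pos":[0,4.6,-5.1],"turn":0,"jaw":-1},
    {"delta_pos":[0,4.9,-4.8],"turn":0,"jaw":-1},
    {"delta_pos":[0,5.2,-4.5],"turn":0,"jaw":-1},
    {"delta_pos":[0,5.5,-4.2],"turn":0,"jaw":-1},
    {"delta_pos":[0,5.7,-3.8],"turn":0,"jaw":-1},
    {"delta_pos":[0,0,0],"turn":0,"jaw":-1},
    {"delta_pos":[0,0,0],"turn":0,"jaw":-1}
  ]
}}

```text
time: 4.82
tool_pos: [0.4907, -0.2155, 0.3245]
tcp_rot: [1.855, 2.535, -0.002]
wrist_force: [-1.6, -5.0, 0.3]
width: 0.102
grip_force: 34.7
```

```bash
python3 -c "
from h import *
go((.4447,-.2296,.258))
c=cam('scene');t=cam('top')
im=np.hstack([cv2.resize(c['pixels'][140:260,200:340],(420,360),interpolation=2),cv2.resize(t['pixels'][150:270,300:420],(360,360),interpolation=2)]);save('s2.png',im)"
```

```text
t 4.82 pos [ 0.4907 -0.2155  0.3245] yaw y 17.62 tz [-0.001 -0.001 -1.   ] F [-1.6 -5.   0.3] w 8.7 g 34.7 -> [  0.6 -48.1  66.6]
```

View pics/s2.png

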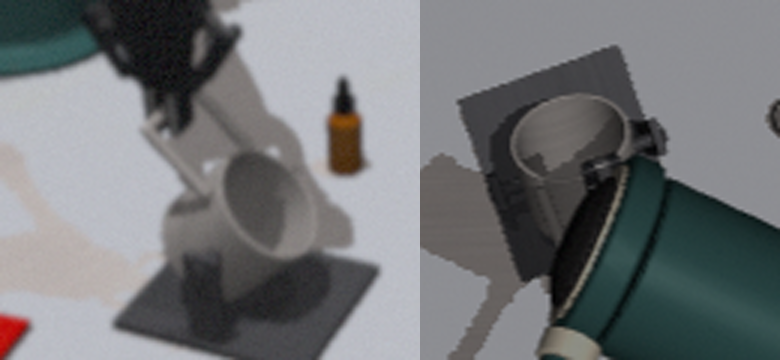

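The pot is tilted about 45° with its mouth (crop (265,205)) away from the robot and the bar still between the fingers. I'll hold, then return along the same arc with a slight press onto the stop.

{"method": "drive_tool", "body": {
  "increments": [
    {"delta_pos":[0,0,0],"turn":0,"jaw":-1},
    {"delta_pos":[0,0,0],"turn":0,"jaw":-1},
    {"delta_pos":[0,0,0],"turn":0,"jaw":-1},
    {"delta_pos":[0,0,0],"turn":0,"jaw":-1},
    {"delta_pos":[0,0,0],"turn":0,"jaw":-1},
    {"delta_pos":[0,0,0],"turn":0,"jaw":-1},
    {"delta_pos":[0,0,0],"turn":0,"jaw":-1},
    {"delta_pos":[0,0,0],"turn":0,"jaw":-1}
  ]
}}

```text
time: 5.58
tool_pos: [0.4906, -0.2155, 0.3245]
tcp_rot: [1.855, 2.535, -0.002]
wrist_force: [-0.6, -5.7, 0.0]
width: 0.099
grip_force: 34.7
```

{"method": "drive_tool", "body": {
  "increments": [
    {"delta_pos":[0,0,0],"turn":0,"jaw":-1},
    {"delta_pos":[0,0,0],"turn":0,"jaw":-1},
    {"delta_pos":[0,0,0],"turn":0,"jaw":-1},
    {"delta_pos":[0,0,0],"turn":0,"jaw":-1},
    {"delta_pos":[0,-5.7,3.8],"turn":0,"jaw":-1},
    {"delta_pos":[0,-5.5,4.2],"turn":0,"jaw":-1},
    {"delta_pos":[0,-5.2,4.5],"turn":0,"jaw":-1},
    {"delta_pos":[0,-4.9,4.8],"turn":0,"jaw":-1}
  ]
}}

```text
time: 6.25
tool_pos: [0.4712, -0.2216, 0.3085]
tcp_rot: [1.854, 2.531, 0.003]
wrist_force: [0.8, -1.3, 5.5]
width: 0.102
grip_force: 35.7
```

{"method": "drive_tool", "body": {
  "increments": [
    {"delta_pos":[0,-4.6,5.1],"turn":0,"jaw":-1},
    {"delta_pos":[0,-4.3,5.4],"turn":0,"jaw":-1},
    {"delta_pos":[0,-3.9,5.7],"turn":0,"jaw":-1},
    {"delta_pos":[0,-3.5,5.9],"turn":0,"jaw":-1},
    {"delta_pos":[0,-3.2,6.1],"turn":0,"jaw":-1},
    {"delta_pos":[0,-2.8,6.3],"turn":0,"jaw":-1},
    {"delta_pos":[0,-2.4,6.5],"turn":0,"jaw":-1},
    {"delta_pos":[0,-1.9,6.6],"turn":0,"jaw":-1}
  ]
}}

```text
time: 6.92
tool_pos: [0.4453, -0.2299, 0.2598]
tcp_rot: [1.855, 2.533, -0.0]
wrist_force: [0.8, -3.5, 5.3]
width: 0.103
grip_force: 37.5
```

{"method": "drive_tool", "body": {
  "increments": [
    {"delta_pos":[0,-0.3,2],"turn":0,"jaw":-1},
    {"delta_pos":[0,0,1],"turn":0,"jaw":-1},
    {"delta_pos":[0,0,1],"turn":0,"jaw":-1},
    {"delta_pos":[0,0,0],"turn":0,"jaw":-1},
    {"delta_pos":[0,0,0],"turn":0,"jaw":-1}
  ]
}}

```text
time: 7.33
tool_pos: [0.4445, -0.2302, 0.2554]
tcp_rot: [1.855, 2.535, -0.002]
wrist_force: [-1.3, -5.4, 3.6]
width: 0.102
grip_force: 37.5
```

{"method": "drive_tool", "body": {
  "increments": [
    {"delta_pos":[0,0,1],"turn":0,"jaw":-1},
    {"delta_pos":[0,0,1],"turn":0,"jaw":-1},
    {"delta_pos":[0,0,1],"turn":0,"jaw":-1},
    {"delta_pos":[0,0,0],"turn":0,"jaw":-1}
  ]
}}

```text
time: 7.67
tool_pos: [0.4444, -0.2303, 0.2537]
tcp_rot: [-1.855, -2.535, 0.003]
wrist_force: [-5.7, -4.4, 12.4]
width: 0.103
grip_force: 38.6
```

```bash
python3 -c "
from h import *
go((.4447,-.2296,.258))
c=cam('scene');t=cam('top')
im=np.hstack([cv2.resize(c['pixels'][140:260,200:340],(420,360),interpolation=2),cv2.resize(t['pixels'][150:270,300:420],(360,360),interpolation=2)]);save('s3.png',im)
print(proj(c,(.4445,-.23,.103)))"
```

```text
t 7.67 pos [ 0.4444 -0.2303  0.2537] yaw y 17.63 tz [-0.002 -0.002 -1.   ] F [-5.7 -4.4 12.4] w 8.8 g 38.6 -> [ 0.6  0.5 -4.3]
[240.88050557 195.15576054]
```

View pics/s3.png

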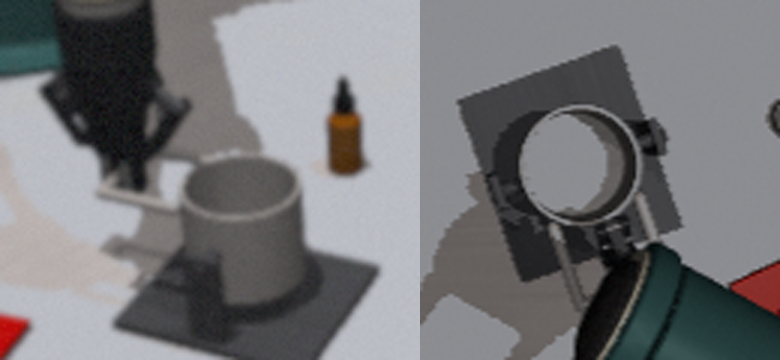

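{"method": "drive_tool", "body": {
  "increments": [
    {"delta_pos":[0,0,0],"turn":0,"jaw":0},
    {"delta_pos":[0,0,0],"turn":0,"jaw":0},
    {"delta_pos":[0,0,0],"turn":0,"jaw":0},
    {"delta_pos":[0,0,-15],"turn":0,"jaw":0},
    {"delta_pos":[0,0,-30],"turn":0,"jaw":0},
    {"delta_pos":[0,0,-40],"turn":0,"jaw":0},
    {"delta_pos":[0,0,-40],"turn":0,"jaw":0},
    {"delta_pos":[0,0,-15],"turn":0,"jaw":0}
  ]
}}

```text
time: 8.43
tool_pos: [0.4459, -0.2298, 0.3977]
tcp_rot: [1.852, 2.53, 0.002]
wrist_force: [2.1, -1.3, 0.7]
width: 0.502
grip_force: 0.0
```

Run:
```python
from h import *
t=cam("top");s=cam("scene")
K=4
def blobs(c,x,y,w,h,f,name,mn):
    im=cv2.resize(c["pixels"][y:y+h,x:x+w],(w*K,h*K),interpolation=cv2.INTER_CUBIC); g=cv2.cvtColor(im,cv2.COLOR_RGB2GRAY)
    cs,_=cv2.findContours(f(g).astype(np.uint8),cv2.RETR_CCOMP,cv2.CHAIN_APPROX_NONE)
    for q in cs:
        if cv2.contourArea(q)>mn:
            (a,b),ax,an=cv2.fitEllipse(q); yield name,np.array([x+(a+.5)/K-.5,y+(b+.5)/K-.5]),np.round(np.array(ax)/K,1),round(an)
for r in blobs(t,185,170,55,52,lambda g:g<75,"cover",900): print(*r,onz(t,*r[1],.042),onz(t,*r[1],.035))
for r in blobs(t,195,185,25,22,lambda g:g>130,"knob",60): print(*r,onz(t,*r[1],.104))
for r in blobs(t,325,178,55,50,lambda g:g>160,"rim",900): print(*r,onz(t,*r[1],.113))
for r in blobs(s,365,145,30,22,lambda g:g<130,"sknob",50): print(*r)
go((.575,.157,.39))
```

```text
cover [212.46831131 196.06182098] [44.1 44.4] 80 [0.57493343 0.15665242 0.042     ] [0.57505993 0.15873856 0.035     ]
cover [209.01065254 195.89848328] [15.7 17.8] 92 [0.57559156 0.16561066 0.042     ] [0.57572304 0.16776455 0.035     ]
knob [210.74985123 201.43777466] [3.2 8.3] 82 [0.561041   0.14260416 0.104     ]
knob [204.4451704 195.6665678] [8.  8.2] 18 [0.57527739 0.15757852 0.104     ]
knob [211.6658287  190.46681309] [3.  7.8] 111 [0.58727883 0.13983507 0.104     ]
sknob [377.49870586 162.51064682] [10.9 21. ] 88
t 8.53 pos [ 0.446  -0.2299  0.3964] yaw y 17.61 tz [ 0.006 -0.003 -1.   ] F [ 0.6 -0.6 -0.1] w 42.3 g 0.0 -> [329.7 239.9   6.1]
```

{"method": "drive_tool", "body": {
  "increments": [
    {"delta_pos":[20,14,0],"turn":0,"jaw":0.2},
    {"delta_pos":[33,24,0],"turn":0,"jaw":0.2},
    {"delta_pos":[33,24,0],"turn":0,"jaw":0.2},
    {"delta_pos":[33,24,0],"turn":0,"jaw":0.2},
    {"delta_pos":[33,24,0],"turn":0,"jaw":0.2},
    {"delta_pos":[33,24,0],"turn":0,"jaw":0.2},
    {"delta_pos":[33,24,0],"turn":0,"jaw":0.2},
    {"delta_pos":[33,24,0],"turn":0,"jaw":0.2}
  ]
}}

```text
time: 9.2
tool_pos: [0.5418, 0.0669, 0.3897]
tcp_rot: [-1.853, -2.532, 0.005]
wrist_force: [0.8, 0.3, -0.1]
width: 0.597
grip_force: 0.0
```

{"method": "drive_tool", "body": {
  "increments": [
    {"delta_pos":[33,24,0],"turn":0,"jaw":0.2},
    {"delta_pos":[30,22,0],"turn":0,"jaw":0.2},
    {"delta_pos":[16,12.5,0],"turn":0,"jaw":0.2},
    {"delta_pos":[0,0,0],"turn":0,"jaw":0.2},
    {"delta_pos":[0,0,0],"turn":0,"jaw":0.2}
  ]
}}

```text
time: 9.62
tool_pos: [0.5738, 0.1588, 0.3896]
tcp_rot: [-1.85, -2.535, 0.006]
wrist_force: [-0.1, -0.9, -0.5]
width: 0.602
grip_force: 0.0
```

Run:
```python
from h import *
go((.5752,.1575,.250))
t=cam("top");s=cam("scene")
im=np.hstack([cv2.resize(s['pixels'][90:210,310:450],(420,360),interpolation=2),cv2.resize(t['pixels'][150:270,300:420],(360,360),interpolation=2)]);save('s4.png',im)
K=4
im=cv2.resize(t["pixels"][178:228,325:380],None,fx=K,fy=K,interpolation=cv2.INTER_CUBIC); g=cv2.cvtColor(im,cv2.COLOR_RGB2GRAY)
for c in cv2.HoughCircles(cv2.GaussianBlur(g,(5,5),1),cv2.HOUGH_GRADIENT,1,4,param1=100,param2=25,minRadius=70,maxRadius=90)[0][:4]:
    p=(325+(c[0]+.5)/K-.5,178+(c[1]+.5)/K-.5);print(p,c[2]/K,onz(t,*p,.113))
```

```text
t 9.62 pos [0.5738 0.1588 0.3896] yaw y 17.74 tz [-0.005 -0.001 -1.   ] F [-0.1 -0.9 -0.5] w 51.2 g 0.0 -> [ -1.7   1.7 139.6]
(np.float32(353.25), np.float32(204.0)) 20.725 [ 0.54614419 -0.19691739  0.113     ]
(np.float32(353.25), np.float32(205.25)) 20.8 [ 0.54321214 -0.1968336   0.113     ]
(np.float32(352.0), np.float32(204.25)) 19.5 [ 0.54563485 -0.19397225  0.113     ]
(np.float32(349.75), np.float32(204.5)) 17.65 [ 0.54518707 -0.18868369  0.113     ]
```

View pics/s4.png

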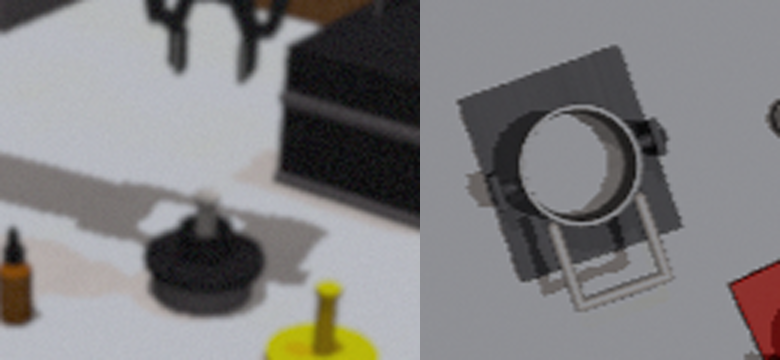

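The fingers hang over the knob (scene crop: fingers at (177,55) and (245,65), knob at (207,200)), and the pot is level with its rim centred near (0.5463, -0.1967). Next I descend.

{"method": "drive_tool", "body": {
  "increments": [
    {"delta_pos":[-1,1,25],"turn":0,"jaw":0.2},
    {"delta_pos":[-0.7,0.7,25],"turn":0,"jaw":0.2},
    {"delta_pos":[0,0,25],"turn":0,"jaw":0.2},
    {"delta_pos":[0,0,25],"turn":0,"jaw":0.2},
    {"delta_pos":[0,0,18],"turn":0,"jaw":0.2},
    {"delta_pos":[0,0,12],"turn":0,"jaw":0.2},
    {"delta_pos":[0,0,7],"turn":0,"jaw":0.2},
    {"delta_pos":[0,0,0],"turn":0,"jaw":0.2}
  ]
}}

```text
time: 10.38
tool_pos: [0.5758, 0.1555, 0.254]
tcp_rot: [-1.856, -2.532, 0.004]
wrist_force: [-0.9, -0.2, 0.4]
width: 0.595
grip_force: 0.0
```

Run:
```python
from h import *
go((.5752,.1575,.250))
t=cam("top");s=cam("scene")
im=np.hstack([cv2.resize(s['pixels'][110:210,330:430],(400,400),interpolation=2),cv2.resize(t['pixels'][150:250,160:260],(400,400),interpolation=2)]);save('s5.png',im)
```

```text
t 10.38 pos [0.5758 0.1555 0.254 ] yaw y 17.51 tz [-0.003 -0.001 -1.   ] F [-0.9 -0.2  0.4] w 50.6 g 0.0 -> [2.1 0.1 4. ]
```

View pics/s5.png

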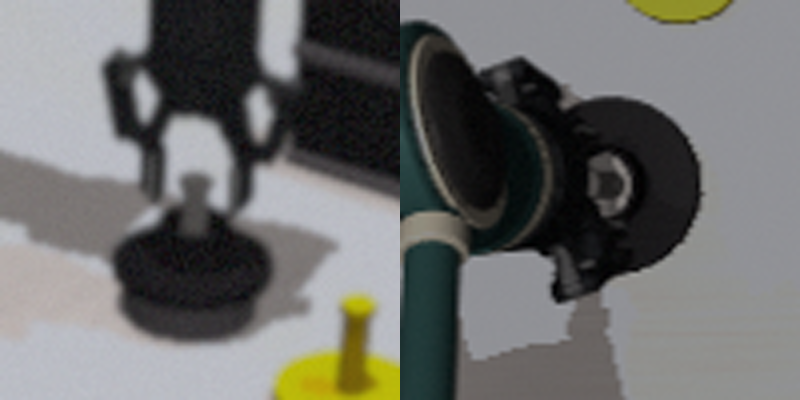

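The fingers straddle the knob head (scene crop (195,185)), tips above the collar. Close on it.

{"method": "drive_tool", "body": {
  "increments": [
    {"delta_pos":[0.5,0,1],"turn":0,"jaw":-1},
    {"delta_pos":[0.5,0,1],"turn":0,"jaw":-1},
    {"delta_pos":[0,0,0],"turn":0,"jaw":-1},
    {"delta_pos":[0,0,0],"turn":0,"jaw":-1},
    {"delta_pos":[0,0,0],"turn":0,"jaw":-1},
    {"delta_pos":[0,0,0],"turn":0,"jaw":-1}
  ],
  "grip_force": 60
}}

```text
time: 10.98
tool_pos: [0.5764, 0.1576, 0.2549]
tcp_rot: [1.855, 2.535, 0.0]
wrist_force: [-3.3, -0.4, 5.9]
width: 0.243
grip_force: 58.3
```

{"method": "drive_tool", "body": {
  "increments": [
    {"delta_pos":[0,0,-5],"turn":0,"jaw":-1},
    {"delta_pos":[0,0,-8],"turn":0,"jaw":-1},
    {"delta_pos":[0,0,-8],"turn":0,"jaw":-1},
    {"delta_pos":[0,0,-8],"turn":0,"jaw":-1},
    {"delta_pos":[0,0,0],"turn":0,"jaw":-1},
    {"delta_pos":[0,0,0],"turn":0,"jaw":-1}
  ]
}}

```text
time: 11.48
tool_pos: [0.5769, 0.1577, 0.2838]
tcp_rot: [1.855, 2.534, 0.003]
wrist_force: [0.6, 0.5, -2.5]
width: 0.249
grip_force: 58.7
```

Run:
```python
from h import *
go((.5463,-.1967,.41))
s=cam("scene")
im=cv2.resize(s['pixels'][90:210,310:450],(560,480),interpolation=2);save('s6.png',im)
```

```text
t 11.48 pos [0.5769 0.1577 0.2838] yaw y 17.59 tz [ 0.002  0.001 -1.   ] F [ 0.6  0.5 -2.5] w 21.2 g 58.7 -> [-328.6 -135.9 -126.4]
```

View pics/s6.png

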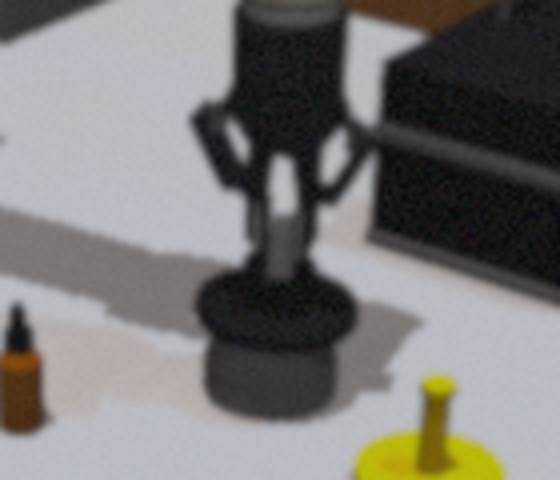

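The lid set is lifted level by the knob, with the cover resting on it (scene crop (277,310)); the load is about 2.5 N. I'll raise it and carry it to the pot.

{"method": "drive_tool", "body": {
  "increments": [
    {"delta_pos":[0,0,-10],"turn":0,"jaw":-1},
    {"delta_pos":[0,0,-20],"turn":0,"jaw":-1},
    {"delta_pos":[0,0,-26],"turn":0,"jaw":-1},
    {"delta_pos":[0,0,-26],"turn":0,"jaw":-1},
    {"delta_pos":[0,0,-20],"turn":0,"jaw":-1},
    {"delta_pos":[0,0,-14],"turn":0,"jaw":-1},
    {"delta_pos":[0,0,-8],"turn":0,"jaw":-1},
    {"delta_pos":[0,0,-2],"turn":0,"jaw":-1}
  ]
}}

```text
time: 12.2
tool_pos: [0.5767, 0.1576, 0.4109]
tcp_rot: [1.854, 2.533, 0.004]
wrist_force: [0.3, -0.3, -2.4]
width: 0.245
grip_force: 58.9
```

{"method": "drive_tool", "body": {
  "increments": [
    {"delta_pos":[-9,-4,0],"turn":0,"jaw":-1},
    {"delta_pos":[-18,-7.4,0],"turn":0,"jaw":-1},
    {"delta_pos":[-25,-10.3,0],"turn":0,"jaw":-1},
    {"delta_pos":[-27,-11.1,0],"turn":0,"jaw":-1},
    {"delta_pos":[-27,-11.1,0],"turn":0,"jaw":-1},
    {"delta_pos":[-27,-11.1,0],"turn":0,"jaw":-1},
    {"delta_pos":[-27,-11.1,0],"turn":0,"jaw":-1},
    {"delta_pos":[-27,-11.1,0],"turn":0,"jaw":-1}
  ]
}}

```text
time: 12.87
tool_pos: [0.5581, -0.0459, 0.4065]
tcp_rot: [-1.854, -2.533, 0.003]
wrist_force: [0.3, 0.8, -2.4]
width: 0.243
grip_force: 58.9
```

{"method": "drive_tool", "body": {
  "increments": [
    {"delta_pos":[-27,-11.1,0],"turn":0,"jaw":-1},
    {"delta_pos":[-27,-11.1,0],"turn":0,"jaw":-1},
    {"delta_pos":[-27,-11.1,0],"turn":0,"jaw":-1},
    {"delta_pos":[-25,-10.3,0],"turn":0,"jaw":-1},
    {"delta_pos":[-20,-8.2,0],"turn":0,"jaw":-1},
    {"delta_pos":[-12,-5,0],"turn":0,"jaw":-1},
    {"delta_pos":[-4,-2,0],"turn":0,"jaw":-1},
    {"delta_pos":[0,0,0],"turn":0,"jaw":-1}
  ]
}}

```text
time: 13.53
tool_pos: [0.5455, -0.198, 0.4074]
tcp_rot: [-1.857, -2.531, 0.001]
wrist_force: [0.0, 0.5, -3.3]
width: 0.247
grip_force: 58.9
```

{"method": "drive_tool", "body": {
  "increments": [
    {"delta_pos":[0,0,0],"turn":0,"jaw":-1},
    {"delta_pos":[0,0,0],"turn":0,"jaw":-1},
    {"delta_pos":[0,0,0],"turn":0,"jaw":-1}
  ]
}}

```text
time: 13.78
tool_pos: [0.5463, -0.196, 0.4086]
tcp_rot: [-1.853, -2.536, -0.0]
wrist_force: [0.3, 0.3, -2.4]
width: 0.244
grip_force: 58.9
```

Run:
```python
from h import *
go((.5463,-.1967,.345))
s=cam("scene");go((.5463,-.1967,.345));K=4
# cover in scene: widest dark rows around predicted position
p=bot.read_state()["tool_pos"]; q=proj(s,(p[0],p[1],p[2]-.224+.008)); print("pred",q)
x,y=int(q[0])-50,int(q[1])-25
g=cv2.cvtColor(cv2.resize(s["pixels"][y:y+50,x:x+100],None,fx=K,fy=K,interpolation=2),cv2.COLOR_RGB2GRAY)
for r in range(0,200,12):
    d=np.where(cv2.GaussianBlur(g,(5,5),1)[r]<70)[0]
    if len(d): print(round(y+r/K,1),round(x+d[0]/K,1),round(x+d[-1]/K,1),len(d)/K)
for z in(.008,.012,.001):
    c=np.array([p[0],p[1],p[2]-.224+z]); a=np.linspace(0,6.28,60); e=np.array([proj(s,c+.0575*np.array([np.cos(k),np.sin(k),0])) for k in a]); print(z,e.min(0),e.max(0))
```

```text
t 13.78 pos [ 0.5463 -0.196   0.4086] yaw y 17.68 tz [-0.  0. -1.] F [ 0.3  0.3 -2.4] w 20.8 g 58.9 -> [-0.7 -0.2 63.6]
t 13.83 pos [ 0.5463 -0.1961  0.4087] yaw y 17.68 tz [ 0.  0. -1.] F [ 0.4  0.5 -2.7] w 20.8 g 58.9 -> [-0.6 -0.2 63.7]
pred [278.14247906 169.8614544 ]
144.0 228.0 286.5 26.75
147.0 228.0 287.0 27.75
150.0 238.0 287.0 15.25
153.0 235.5 285.8 15.0
156.0 231.2 287.0 17.5
159.0 228.0 288.8 17.75
162.0 262.0 295.5 33.75
165.0 257.8 300.2 42.75
168.0 255.2 315.0 49.0
171.0 254.2 315.8 51.75
174.0 254.2 317.2 54.25
177.0 254.8 317.2 53.0
180.0 256.8 299.8 43.25
183.0 261.5 319.2 41.5
186.0 272.5 319.2 22.5
189.0 310.0 319.2 9.5
192.0 310.8 319.8 9.25
0.008 [252.32808403 157.99271194] [303.87754392 182.83798937]
0.012 [252.15537463 156.46125379] [303.80811535 181.21351606]
0.001 [252.6289161 160.6589878] [303.99844175 185.66455577]
```

The cover is where expected (centre column about 278.5 against 278.1 predicted). Lowering slowly.

{"method": "drive_tool", "body": {
  "increments": [
    {"delta_pos":[-0.5,0,6],"turn":0,"jaw":-1},
    {"delta_pos":[0,0,10],"turn":0,"jaw":-1},
    {"delta_pos":[0,0,10],"turn":0,"jaw":-1},
    {"delta_pos":[0,0,10],"turn":0,"jaw":-1},
    {"delta_pos":[0,0,9],"turn":0,"jaw":-1},
    {"delta_pos":[0,0,6],"turn":0,"jaw":-1},
    {"delta_pos":[0,0,3],"turn":0,"jaw":-1},
    {"delta_pos":[0,0,2],"turn":0,"jaw":-1}
  ]
}}

```text
time: 14.5
tool_pos: [0.5461, -0.1976, 0.3516]
tcp_rot: [-1.855, -2.534, 0.001]
wrist_force: [0.1, -1.2, -2.5]
width: 0.242
grip_force: 58.9
```

{"method": "drive_tool", "body": {
  "increments": [
    {"delta_pos":[0,0,2],"turn":0,"jaw":-1},
    {"delta_pos":[0,0,2],"turn":0,"jaw":-1},
    {"delta_pos":[0,0,2],"turn":0,"jaw":-1},
    {"delta_pos":[0,0,2],"turn":0,"jaw":-1},
    {"delta_pos":[0,0,1],"turn":0,"jaw":-1},
    {"delta_pos":[0,0,1],"turn":0,"jaw":-1},
    {"delta_pos":[0,0,1],"turn":0,"jaw":-1},
    {"delta_pos":[0,0,0],"turn":0,"jaw":-1}
  ]
}}

```text
time: 15.17
tool_pos: [0.5462, -0.1976, 0.3415]
tcp_rot: [-1.856, -2.535, 0.0]
wrist_force: [0.3, 0.0, -3.4]
width: 0.245
grip_force: 58.9
```

{"method": "drive_tool", "body": {
  "increments": [
    {"delta_pos":[0,0,1],"turn":0,"jaw":-1},
    {"delta_pos":[0,0,1],"turn":0,"jaw":-1},
    {"delta_pos":[0,0,1],"turn":0,"jaw":-1},
    {"delta_pos":[0,0,0],"turn":0,"jaw":-1}
  ]
}}

```text
time: 15.5
tool_pos: [0.5463, -0.1976, 0.3385]
tcp_rot: [-1.856, -2.535, 0.0]
wrist_force: [-1.1, -0.9, -2.7]
width: 0.244
grip_force: 59.0
```

{"method": "drive_tool", "body": {
  "increments": [
    {"delta_pos":[0,0,1],"turn":0,"jaw":-1},
    {"delta_pos":[0,0,1],"turn":0,"jaw":-1},
    {"delta_pos":[0,0,0],"turn":0,"jaw":-1}
  ]
}}

```text
time: 15.75
tool_pos: [0.5464, -0.1977, 0.3375]
tcp_rot: [1.855, 2.534, 0.0]
wrist_force: [-0.8, 0.8, 2.2]
width: 0.245
grip_force: 59.4
```

{"method": "drive_tool", "body": {
  "increments": [
    {"delta_pos":[0,0,1],"turn":0,"jaw":-1},
    {"delta_pos":[0,0,0],"turn":0,"jaw":-1},
    {"delta_pos":[0,0,0],"turn":0,"jaw":-1}
  ]
}}

```text
time: 16.0
tool_pos: [0.5466, -0.1976, 0.3371]
tcp_rot: [1.855, 2.534, 0.001]
wrist_force: [-2.5, 1.0, 6.6]
width: 0.247
grip_force: 59.6
```

Run:
```python
from h import *
go((.5463,-.1967,.337))
```

```text
t 16.0 pos [ 0.5466 -0.1976  0.3371] yaw y 17.59 tz [ 0.001 -0.    -1.   ] F [-2.5  1.   6.6] w 21.0 g 59.6 -> [ 0.9 -0.   0.1]
```

Seated: contact came at TCP z ≈ 0.337 as predicted, with the push rising to about 9 N. Ease off and release.

{"method": "drive_tool", "body": {
  "increments": [
    {"delta_pos":[0,0,-1],"turn":0,"jaw":-1},
    {"delta_pos":[0,0,0],"turn":0,"jaw":-0.3},
    {"delta_pos":[0,0,0],"turn":0,"jaw":0.2},
    {"delta_pos":[0,0,0],"turn":0,"jaw":0.6},
    {"delta_pos":[0,0,0],"turn":0,"jaw":1},
    {"delta_pos":[0,0,0],"turn":0,"jaw":1},
    {"delta_pos":[0,0,0],"turn":0,"jaw":1},
    {"delta_pos":[0,0,0],"turn":0,"jaw":1}
  ]
}}

```text
time: 16.67
tool_pos: [0.5463, -0.1977, 0.3366]
tcp_rot: [-1.856, -2.535, 0.0]
wrist_force: [-0.6, -0.1, -0.5]
width: 1.001
grip_force: 0.0
```

Run:
```python
from h import *
go((.5463,-.1967,.299))
s=cam("scene");K=4
for X,Y,Z in((.5465,-.197,.121),): pass
a=np.linspace(0,6.28,60)
for n,r,z in(("cover",.0575,.121),("collar",.026,.155),("skirt",.0575,.114)):
    e=np.array([proj(s,np.array([.5464+r*np.cos(k),-.197+r*np.sin(k),z])) for k in a]); print(n,e.min(0),e.max(0))
print("knob",proj(s,(.5464,-.197,.187)))
x,y=225,165
g=cv2.GaussianBlur(cv2.cvtColor(cv2.resize(s["pixels"][y:y+60,x:x+110],None,fx=K,fy=K,interpolation=2),cv2.COLOR_RGB2GRAY),(5,5),1)
for r in range(0,240,10):
    m=(g[r]<70).astype(int); e=np.flatnonzero(np.diff(np.r_[0,m,0])).reshape(-1,2); print(round(y+r/K,1),[(round(x+p/K,1),round(x+q/K,1)) for p,q in e if q-p>8])
```

```text
t 16.67 pos [ 0.5463 -0.1977  0.3366] yaw y 17.59 tz [-0.  0. -1.] F [-0.6 -0.1 -0.5] w 85.1 g 0.0 -> [ 0.9  0.3 37.6]
cover [255.05572555 184.65959997] [304.83858888 211.03530375]
collar [267.55010106 178.9088439 ] [290.42933536 190.51318004]
skirt [255.33991283 187.15471627] [304.95283439 213.66089083]
knob [278.04806689 172.26671299]
165.0 [(np.float64(256.8), np.float64(263.5)), (np.float64(292.2), np.float64(306.0))]
167.5 [(np.float64(257.5), np.float64(263.5)), (np.float64(294.0), np.float64(301.5))]
170.0 [(np.float64(257.8), np.float64(263.8)), (np.float64(294.5), np.float64(301.0)), (np.float64(313.2), np.float64(315.5))]
172.5 [(np.float64(258.5), np.float64(263.5)), (np.float64(295.2), np.float64(301.0)), (np.float64(312.2), np.float64(316.8))]
175.0 [(np.float64(295.8), np.float64(301.5)), (np.float64(311.8), np.float64(317.5))]
177.5 [(np.float64(296.0), np.float64(301.0)), (np.float64(312.0), np.float64(317.8))]
180.0 [(np.float64(296.2), np.float64(299.8))]
182.5 [(np.float64(273.0), np.float64(276.5)), (np.float64(282.0), np.float64(287.5)), (np.float64(316.8), np.fl
[... 390 characters left out ...]
.5))]
192.5 [(np.float64(259.5), np.float64(302.8)), (np.float64(309.8), np.float64(320.0))]
195.0 [(np.float64(258.0), np.float64(303.5)), (np.float64(310.0), np.float64(320.2))]
197.5 [(np.float64(257.0), np.float64(304.0)), (np.float64(313.0), np.float64(317.8))]
200.0 [(np.float64(256.8), np.float64(304.0))]
202.5 [(np.float64(256.8), np.float64(303.8))]
205.0 [(np.float64(257.5), np.float64(302.5))]
207.5 [(np.float64(258.8), np.float64(300.5))]
210.0 [(np.float64(260.8), np.float64(299.8))]
212.5 [(np.float64(262.5), np.float64(299.5))]
215.0 [(np.float64(270.0), np.float64(287.0)), (np.float64(297.0), np.float64(299.8))]
217.5 [(np.float64(296.8), np.float64(299.5))]
220.0 []
222.5 []
```

The image numbers agree with a seated set: cover centred at column 280.4 against 280.0 predicted. Now down to the collar, and grip.

{"method": "drive_tool", "body": {
  "increments": [
    {"delta_pos":[0,0,6],"turn":0,"jaw":1},
    {"delta_pos":[0,0,8],"turn":0,"jaw":1},
    {"delta_pos":[0,0,8],"turn":0,"jaw":1},
    {"delta_pos":[0,0,7],"turn":0,"jaw":1},
    {"delta_pos":[0,0,5],"turn":0,"jaw":1},
    {"delta_pos":[0,0,3],"turn":0,"jaw":1},
    {"delta_pos":[0,0,0],"turn":0,"jaw":1},
    {"delta_pos":[0,0,0],"turn":0,"jaw":1}
  ]
}}

```text
time: 17.38
tool_pos: [0.5463, -0.1977, 0.2994]
tcp_rot: [-1.855, -2.535, 0.0]
wrist_force: [0.5, 0.6, 1.0]
width: 1.0
grip_force: 0.0
```

{"method": "drive_tool", "body": {
  "increments": [
    {"delta_pos":[0,0,0],"turn":0,"jaw":0.6},
    {"delta_pos":[0,0,0],"turn":0,"jaw":0.4},
    {"delta_pos":[0,0,0],"turn":0,"jaw":0.2},
    {"delta_pos":[0,0,0],"turn":0,"jaw":-1},
    {"delta_pos":[0,0,0],"turn":0,"jaw":-1},
    {"delta_pos":[0,0,0],"turn":0,"jaw":-1},
    {"delta_pos":[0,0,0],"turn":0,"jaw":-1}
  ],
  "grip_force": 30
}}

```text
time: 17.97
tool_pos: [0.5465, -0.1978, 0.3006]
tcp_rot: [1.855, 2.534, 0.0]
wrist_force: [-0.6, 1.8, 5.1]
width: 0.605
grip_force: 31.7
```

The collar is gripped at 51 mm. Lifting straight up.

{"method": "drive_tool", "body": {
  "increments": [
    {"delta_pos":[0,0,-1],"turn":0,"jaw":-1},
    {"delta_pos":[0,0,-2],"turn":0,"jaw":-1},
    {"delta_pos":[0,0,-4],"turn":0,"jaw":-1},
    {"delta_pos":[0,0,-6],"turn":0,"jaw":-1},
    {"delta_pos":[0,0,-6],"turn":0,"jaw":-1},
    {"delta_pos":[0,0,0],"turn":0,"jaw":-1},
    {"delta_pos":[0,0,0],"turn":0,"jaw":-1}
  ]
}}

```text
time: 18.55
tool_pos: [0.5466, -0.1978, 0.3195]
tcp_rot: [1.855, 2.534, 0.001]
wrist_force: [-0.3, 0.3, -0.9]
width: 0.604
grip_force: 31.4
```

Run:
```python
from h import *
go((.5463,-.1967,.299))
```

```text
t 18.55 pos [ 0.5466 -0.1978  0.3195] yaw y 17.59 tz [ 0.001 -0.001 -1.   ] F [-0.3  0.3 -0.9] w 51.3 g 31.4 -> [ 1.1  0.  20.5]
```

Load is 0.9–1.1 N, so the cover alone. Continue to about 100 mm of lift.

{"method": "drive_tool", "body": {
  "increments": [
    {"delta_pos":[0,0,-6],"turn":0,"jaw":-1},
    {"delta_pos":[0,0,-10],"turn":0,"jaw":-1},
    {"delta_pos":[0,0,-14],"turn":0,"jaw":-1},
    {"delta_pos":[0,0,-16],"turn":0,"jaw":-1},
    {"delta_pos":[0,0,-14],"turn":0,"jaw":-1},
    {"delta_pos":[0,0,-10],"turn":0,"jaw":-1},
    {"delta_pos":[0,0,-7],"turn":0,"jaw":-1},
    {"delta_pos":[0,0,-4],"turn":0,"jaw":-1}
  ]
}}

```text
time: 19.22
tool_pos: [0.5465, -0.1977, 0.4013]
tcp_rot: [1.855, 2.533, 0.001]
wrist_force: [1.0, -0.6, -1.1]
width: 0.603
grip_force: 31.5
```

{"method": "drive_tool", "body": {
  "increments": [
    {"delta_pos":[0,0,0],"turn":0,"jaw":-1},
    {"delta_pos":[0,0,0],"turn":0,"jaw":-1},
    {"delta_pos":[0,0,0],"turn":0,"jaw":-1},
    {"delta_pos":[0,0,0],"turn":0,"jaw":-1},
    {"delta_pos":[0,0,0],"turn":0,"jaw":-1},
    {"delta_pos":[0,0,0],"turn":0,"jaw":-1}
  ]
}}

```text
time: 19.72
tool_pos: [0.5462, -0.1976, 0.399]
tcp_rot: [-1.855, -2.534, 0.0]
wrist_force: [1.0, -0.4, -1.2]
width: 0.604
grip_force: 31.5
```

Run:
```python
from h import *
go((.5463,-.1967,.299))
s=cam("scene");K=4
st=bot.read_state()["tool_pos"]; a=np.linspace(0,6.28,60)
for n,r,z in(("cover",.0575,.121+st[2]-.3),("lid flange",.050,.117)):
    e=np.array([proj(s,np.array([.5464+r*np.cos(k),-.197+r*np.sin(k),z])) for k in a]); print(n,e.min(0),e.max(0))
print("knob top",proj(s,(.5464,-.197,.187)))
im=s["pixels"]; g=cv2.cvtColor(im,cv2.COLOR_RGB2GRAY)
for y in range(108,222,4):
    m=(g[y,230:320]<75).astype(int); e=np.flatnonzero(np.diff(np.r_[0,m,0])).reshape(-1,2); print(y,[(230+int(p),230+int(q)) for p,q in e if q-p>2], g[y,260:300:5].tolist())
```

```text
t 19.72 pos [ 0.5462 -0.1976  0.399 ] yaw y 17.59 tz [-0.001  0.    -1.   ] F [ 1.  -0.4 -1.2] w 51.4 g 31.5 -> [  0.8   0.5 100. ]
cover [250.84339827 147.51214474] [303.14061533 171.72726266]
lid flange [258.46855029 187.67892566] [301.66909498 210.66920175]
knob top [278.04806689 172.26671299]
108 [(256, 290)] [25, 20, 23, 26, 12, 16, 103, 191]
112 [(245, 292)] [26, 30, 21, 27, 19, 33, 49, 185]
116 [(245, 255), (258, 295)] [26, 28, 20, 21, 22, 28, 42, 87]
120 [(246, 256), (261, 289), (294, 304)] [92, 25, 28, 23, 24, 22, 137, 39]
124 [(248, 257), (261, 289), (294, 304)] [87, 19, 19, 16, 26, 21, 127, 40]
128 [(249, 291), (294, 303)] [31, 27, 59, 31, 23, 41, 45, 45]
132 [(249, 268), (279, 292), (294, 303)] [25, 28, 121, 116, 36, 17, 38, 37]
136 [(251, 266), (281, 302)] [27, 54, 119, 122, 91, 33, 32, 16]
140 [(230, 237), (258, 268), (284, 299)] [36, 17, 119, 116, 128, 45, 30, 25]
144 [(230, 241), (259, 293)] [60, 17, 41, 17, 22, 37, 23, 136]
148 [(237, 240), (260, 293)] [66, 29, 16, 14, 10, 65, 22, 183]
152 [(235, 238), (259, 286), (287, 297)] [55, 22, 20, 11, 20, 64, 24, 44]
156 [(23
[... 216 characters left out ...]
172 [(260, 294), (312, 317)] [66, 26, 25, 26, 21, 12, 31, 84]
176 [(274, 283), (312, 318)] [191, 134, 102, 62, 67, 105, 123, 125]
180 [] [190, 188, 122, 92, 75, 121, 122, 123]
184 [(310, 320)] [191, 189, 168, 98, 72, 118, 121, 121]
188 [(310, 320)] [179, 190, 158, 90, 77, 95, 113, 122]
192 [(281, 284), (310, 320)] [127, 111, 91, 78, 75, 82, 82, 105]
196 [(276, 280), (311, 320)] [162, 81, 85, 78, 78, 82, 80, 103]
200 [] [150, 84, 81, 80, 78, 85, 89, 104]
204 [] [132, 139, 84, 81, 83, 84, 103, 105]
208 [(297, 300)] [96, 121, 142, 134, 127, 124, 126, 76]
212 [(293, 300)] [137, 73, 81, 94, 95, 90, 76, 72]
216 [] [157, 86, 86, 82, 86, 80, 81, 75]
220 [(297, 301)] [118, 87, 88, 90, 87, 87, 85, 77]
```

The cover is held at its predicted place about 100 mm up, and the inner lid with its knob is still on the pot. Handing in.

```bash
python3 -c "
from h import *
print(bot.finish_job())"
```

```text
the job is handed in; nothing more can be done
None
```

I ran the whole job and handed it in at about 20 s: pot tilted to about 45°, held and brought level, lid set seated and released, and the black cover held level about 100 mm above the inner lid. I never moved near the bottle, wedge or nozzle, and no verdict came back.

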